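Reject one terminal strip, hold up the clean one with tongs

ROBOT

A 6-joint arm with a two-finger parallel gripper is mounted at the origin on a cart in front of the work surface, level with it; the furniture and walls round the work are solid. World frame = base frame: x ahead of the robot, y to its left, z up, the work surface at z = 0. Lengths are in m, angles in rad, forces in N, time in s.
With the tool pointing down it reaches from about 0.25 to 0.775 m from the base axis. Payload 4 kg.
Tool frame: the origin (TCP) lies at the centre of the arm's flange, where the gripper is bolted on; the fingertips stand 199 mm ahead of it and the grasp point (between the pads) lies 180 mm ahead of it (robot.tcp_to_tips is the distance from the TCP to the fingertips, in m); z points along the fingers, y is the line along which they close (so a half turn about z gives the same grasp; the last joint's range is limited). The gripper opens to 94 mm and grips with 3 to 60 N. Pads are 16 mm wide; open, the fingers measure 119 mm over their backs; the gripper's body (75 mm by 177 mm) begins 78 mm behind the grasp point.
Start: joints at [-0.103, 0.087, 1.371, -0, 1.684, -0.103], TCP at [0.55, -0, 0.405] pointing down, gripper open.
Joint ranges: [-3.1, 3.1], [-0.76, 2.03], [0.27, 2.55], [-1.08, 4.22], [0.17, 2.65], [-2.57, 2.57]. Speed limits (rad/s): [2.79, 2.79, 3.14, 3.14, 3.14, 3.14].

INTERFACE

Orientations are given as [roll, pitch, yaw] about the fixed x, y, z axes, in that order (R = Rz(yaw) Ry(pitch) Rx(roll)).
In Python, from bench import telemetry, snapshot, ticket, robot gives the robot as it stands.
- The arm moves only by the tool apply_moves, never from a script. Its argument "moves" is a list that holds one entry, the list of rows, each a list of 5 numbers: the shift along the tool's x, y, z in units of 50 mm (1.0 is 50 mm), then the turn about the tool's z in units of 10 degrees (1.0 is 10 degrees), then the closure, from 0 (fully open) to 1 (shut). A call has 1 to 10 rows; each row is the pose to reach, as a shift and turn from the pose commanded when the call began, along the tool's axes at that moment; what a row does not reach only later rows make up. A row lasts 1/8 s, in which the tool goes at most 62.5 mm and 10.7 degrees, less where a joint would pass 70% of its speed; a pose out of reach is approached as far as the arm can. A call with a gripper value outside its range is refused whole. The fingers move at their own pace and stop on an object; the grip force is fixed at half the most. Time passes only in rows, so rows that repeat a pose let the fingers close. It gives the time, the measured TCP pose, the force, the opening and the grip force at its end, in the units of the state.
- telemetry.get_obs(): the state, without advancing time (a new reading comes with each control period).
- snapshot(name): name is "scene" or "side" or "wrist"; returns a dict with "image" (480x640x3 uint8, red, green, blue), "fovy" (degrees; the focal length in pixels is half the picture's height over the tangent of half this angle, whatever the lens; pixels are square), "cx", "cy" (the principal point, pixels), "D" ([k1, k2, p1, p2, k3] as OpenCV has them; the pictures are not rectified), "R" (3x3) and "t" (3): a world point X has camera coordinates R X + t. Camera axes: x right, y down, z forward; pixel columns grow to the right and rows downward; lengths in m; the calibration is good to about 2 mm. A picture is of the moment at which its call begins. There is no depth.
- ticket.close_job(): hands the job in; it is judged then, once.
The state is a dict: "time": time; "joint_positions": joint angles; "qvel": joint speeds; "joint_torque": joint torques, N m; "tool_pos": TCP position; "ee_rot": TCP orientation; "wrist_force": force on the tool from outside, world axes, zero at the start; "wrist_torque": the same for the moment, N m; "width": finger opening in m; "finger_force": force on a finger pad.
Only numpy, scipy, OpenCV 4.12 (cv2) and the standard library are available. Lean on these libraries where they do the work, as an engineer would, in place of code of your own. Each camera call takes 0.05 s, during which the arm holds its last target. There are 200 camera calls.

TASK

The long terminal strip failed its test: pick it up and drop it into the open grey reject tray. Then take the spring tongs by their grips and with them pick up the short terminal strip, which has been cleaned and must never be touched by the gripper itself. Finish while still holding it closed in the tongs, roughly level and at least 10 cm above the desk, and do not disturb the other things.

Things in the scene. Friction and masses are not known exactly. Their poses are not given: they have to be found in the camera images.
- long_strip: long (eight-way) white terminal strip, a bar 20 x 84 x 16 mm (x, y, z), about 35 g, lying flat on the desk; origin at the centre of its underside, its length along its own y
- short_strip: short (five-way) white terminal strip, a bar 20 x 52 x 16 mm (x, y, z), about 25 g, lying flat on the desk; origin at the centre of its underside, its length along its own y. To be touched by the tongs only. The long and the short strip may have changed places; both lie with their length within about 25 degrees of the world y axis
- reject_tray: open grey tray, fixed to the desk, outside 104 x 140 x 46 mm (x, y, z) with a small rim, walls 3 mm; open at the top, inner floor 3 mm above the desk; origin at the centre of its underside
- tongs: steel spring tongs lying flat, 187 mm long, 20 mm high, 80 g; arms move in the horizontal plane. Origin on the underside midway between the two black grip plates, near the balance point; x points along the centre line to the jaws (tips at x = +99 mm, hinge end at -88 mm), y across (the way to squeeze), z up. At the start they point to world +y within 27 degrees
- tongs_grip (a point): point on the tongs' centre line midway between the grip plates, 10 mm above the tongs' underside. Each plate is 40 mm long, 20 mm high, 5 mm thick; width over their outer faces 59 mm when sprung open, 40 mm when the jaws are closed to 20 mm (the plates are then parallel)
- tongs_jaws (a point): point on the centre line midway between the jaws, 85 mm in front of tongs_grip, 9 mm above the tongs' underside. Jaws are 28 mm long, 18 mm high, 5 mm thick; gap 60 mm when sprung open, 45 mm when the width over the grip plates is 52 mm, 20 mm when it is 40 mm; gap at the grip plates: their width less 10 mm
- tongs_left (a joint): angle of the left arm of the tongs (the right moves alike): 0 sprung open, grows as squeezed; 0.05 rad at 52 mm over the grip plates, 0.125 with the jaws 20 mm apart, 0.19 at the stop. The spring pushes each grip plate out with 5 N at the start of the travel, 9 N with the jaws 20 mm apart; about half of any further squeeze reaches the jaws (25 N on the grips is ample)
- tape_roll: bystander: small roll of tape lying flat, 58 mm across, 19 mm high; origin under its centre
- spot_lamp: bystander: spot lamp standing on its lens, 54 mm across, 62 mm high, two pins on top; origin under its centre
- lampholder: bystander: egg-shaped porcelain lampholder, 41 mm across, 40 mm high; origin under its centre
- spool: bystander: spool of solder, 57 x 63 mm, 38 mm high; origin under its centre
- side_cutter: bystander: side cutter lying flat, 141 mm long, 49 mm wide, 13 mm high; origin under its centre
There are look-alikes about, which are no part of the job. Several things have the shape of the long_strip; the one meant has the colours described above.

How it is judged:
On the way, in this order (a step that is already met when the one before it is completed fails the run):
1. the long strip lies in the reject tray, let go (x of long_strip in the frame of reject_tray between -0.052 and 0.052 m and y of long_strip in the frame of reject_tray between -0.07 and 0.07 m and height (world z) of long_strip below 0.04 m and contact force between the fingers and long_strip below 0.05 N and linear speed of long_strip below 0.05 m/s), for 0.2 s.
2. the tongs are held by the gripper, off the desk or with their jaws round the short strip (contact force between the fingers and tongs above 1 N and (height (world z) of tongs above 0.015 m or contact force between tongs and short_strip above 0.5 N)), for 0.1 s.
3. the short strip is lifted clear in the closed tongs (height (world z) of short_strip above 0.04 m and contact force between each of tongs_left, tongs_right and short_strip above 0.5 N), for 0.2 s.
At the end, for the whole second after the job is handed in: The long strip lies in the reject tray, let go; the gripper holds the tongs, and both tongs jaws press on the short strip, which is at least 100 mm above the desk, at rest, level within 25 degrees, and touched by no part of the robot (x of long_strip in the frame of reject_tray between -0.052 and 0.052 m and y of long_strip in the frame of reject_tray between -0.07 and 0.07 m and height (world z) of long_strip below 0.04 m and contact force between the fingers and long_strip below 0.05 N and height (world z) of short_strip above 0.1 m and contact force between each of tongs_left, tongs_right and short_strip above 0.5 N and contact force between the fingers and tongs above 2 N and contact force between each of the arm, the fingers and short_strip below 0.05 N and angle between short_strip's own z axis and vertical below 0.45 rad and linear speed of short_strip below 0.03 m/s); the arm keeps its last pose, push and grip.
It fails at once if the robot itself touches the short strip (contact force between any of the fingers, the arm and short_strip above 0.3 N).
It fails at once if a bystander is moved by more than 20 mm (distance of any of tape_roll, spot_lamp, lampholder, spool, side_cutter from where it was at the start of the episode above 0.02 m).
It also fails if it takes over 67 s, if anything falls off the work surface, if the arm or the gripper's body presses on something with over 40 N, if the wrist force passes 120 N, or if a joint passes its speed limit or range.

## Working session

There is one attempt and no reset: what is moved stays moved. The work goes in short steps, Python scripts to look and compute and a tool call to move; the robot and the scene stay as the last step left them, time stands still between calls to the robot, and variables do not carry over. Pictures are saved under pics/ and viewed, at most 10 in all, crops included, and the job is handed in when it is done.

Besides the shell and the picture viewer there is one more tool, called after "Request:" as name([rows], argument=value, ...), one row to a line, values as JSON. apply_moves: Moves the arm, as the interface text tells. Its arguments: {"type":"object","properties":{"moves":{"type":"array","items":{"type":"array","items":{"type":"array","items":{"type":"number"}}}}},"required":["moves"]}

```bash
mkdir -p pics; ls; cat > h.py <<'E'
import numpy as np, cv2
from bench import telemetry, snapshot, ticket, robot
def snap(n,f=None):
    s=snapshot(n)
    if f: cv2.imwrite('pics/'+f+'.png',s['image'][:,:,::-1])
    return s
def K(s):
    f=240/np.tan(np.radians(s['fovy'])/2)
    return np.array([[f,0,s['cx']],[0,f,s['cy']],[0,0,1.]])
def ray(s,px,z):
    p=cv2.undistortPoints(np.array(px,float).reshape(-1,1,2),K(s),np.array(s['D'],float)).reshape(-1,2)
    R=np.array(s['R']);t=np.array(s['t']);c=-R.T@t
    d=np.c_[p,np.ones(len(p))]@R
    return c+d*((z-c[2])/d[:,2])[:,None]
def proj(s,X):
    return cv2.projectPoints(np.array(X,float).reshape(-1,1,3),cv2.Rodrigues(np.array(s['R']))[0],np.array(s['t'],float),K(s),np.array(s['D'],float))[0].reshape(-1,2)
E
python3 - <<'E'
from h import *
for n in ['scene','side','wrist']:
    s=snap(n,n+'0'); c=-np.array(s['R']).T@s['t']; print(n,s['fovy'],c.round(3),np.array(s['R'])[2].round(2),s['D'])
o=telemetry.get_obs(); print(o)
E
```

```text
pics
scene 45.307787409823234 [-0.23  -0.609  0.874] [ 0.63  0.41 -0.66] [0.00518438 0.         0.         0.         0.        ]
side 49.37819512746855 [ 0.048 -0.954  0.487] [ 0.47  0.79 -0.39] [-0.14063594  0.          0.          0.          0.        ]
wrist 64.69017510969948 [0.549 0.068 0.383] [-0.   -0.24 -0.97] [0.02850271 0.         0.         0.         0.        ]
{'time': 0.15, 'joint_positions': array([-1.03105123e-01,  8.77682340e-02,  1.37187127e+00,  1.38690056e-05,
        1.68359088e+00, -1.03102859e-01]), 'qvel': array([ 1.64213140e-03, -1.34002634e-03, -4.21851797e-03,  3.72823346e-05,
       -2.09728690e-03,  2.54221933e-04]), 'joint_torque': array([ 1.24418581e-03, -3.40636396e+01, -3.02795255e+01,  7.18983379e-02,
        3.04441026e-02, -1.11468453e-04]), 'tool_pos': array([5.49916006e-01, 3.35219721e-06, 4.03800252e-01]), 'ee_rot': array([-3.13996504e+00, -1.82265202e-04,  1.57079546e+00]), 'wrist_force': array([-0.34204121, -0.18897035,  0.27603538]), 'wrist_torque': array([-0.0166838 ,  0.00550701,  0.0376133 ]), 'finger_force': 0.0, 'width': 0.09380689934520084}
```

View pics/scene0.png

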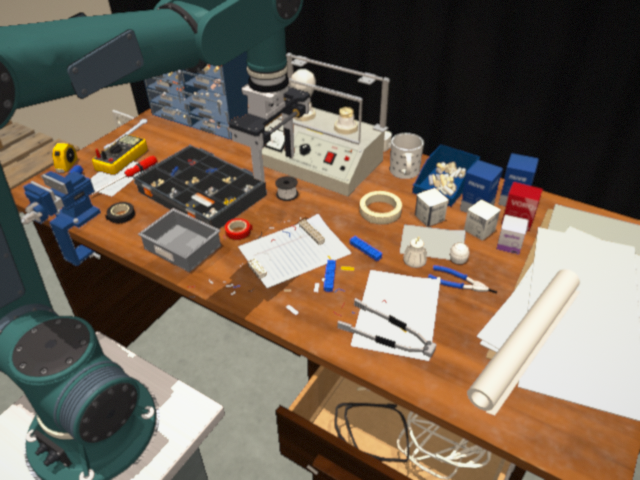

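View pics/wrist0.png

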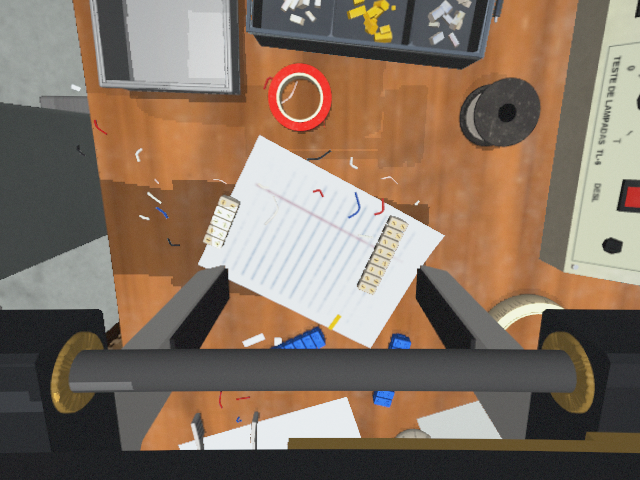

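The scene view shows the tray at (180,240), tongs on the paper from hinge (430,350) to tips (350,312), and blue look-alike strips at (330,275) and (366,247). The wrist view shows the white short strip at (221,221), the white long strip at (382,255), and the tray at (165,45).

```bash
cat >> h.py <<'E'
def strip(s,roi,z=0.016,dbg=None):
    x0,y0,x1,y1=roi
    im=s['image'][y0:y1,x0:x1].astype(int)
    m=((im[:,:,0]-im[:,:,2]>15)&(im[:,:,0]-im[:,:,2]<75)&(im[:,:,1]>110)&(im.max(2)>130)).astype(np.uint8)
    m=cv2.morphologyEx(m,cv2.MORPH_CLOSE,np.ones((5,5)));m=cv2.morphologyEx(m,cv2.MORPH_OPEN,np.ones((5,5)))
    n,l,st,_=cv2.connectedComponentsWithStats(m); k=1+np.argmax(st[1:,4])
    c=max(cv2.findContours((l==k).astype(np.uint8),0,2)[0],key=cv2.contourArea).reshape(-1,2)+[x0,y0]
    P=ray(s,c,z)[:,:2].astype(np.float32)
    r=cv2.minAreaRect(P*1000); b=cv2.boxPoints(r)
    e=b[1]-b[0]; f=b[2]-b[1]; e=e if np.linalg.norm(e)>np.linalg.norm(f) else f
    e=e if e[1]>0 else -e
    return np.array(r[0])/1000,np.array(r[1]),np.degrees(np.arctan2(-e[0],e[1])),c
E
python3 - <<'E'
from h import *
s=snap('wrist')
v=s['image'].copy()
for roi in [(335,200,420,305),(190,180,252,262)]:
    c,d,a,cn=strip(s,roi); print('ctr',c,'dim',d,'angle ccw from +y',a)
    cv2.drawContours(v,[cn.reshape(-1,1,2)],-1,(255,0,255),1)
print('tray rim',ray(s,[(105,85),(237,90)],.046))
cv2.imwrite('pics/w1.png',cv2.resize(v[170:310,180:430],None,fx=3,fy=3)[:,:,::-1])
# tray from scene
s=snap('scene'); print(ray(s,[(141,238),(173,213),(222,240),(184,268)],.046))
E
```

```text
ctr [ 0.60786945 -0.04365292] dim [82.94632721 20.64437485] angle ccw from +y -22.838385
ctr [ 0.44760388 -0.00854626] dim [53.74208832 19.58555984] angle ccw from +y -24.755713
tray rim [[0.36867774 0.11287103 0.046     ]
 [0.47710352 0.10982095 0.046     ]]
[[0.36254959 0.24218329 0.046     ]
 [0.46515496 0.24274389 0.046     ]
 [0.450227   0.0841717  0.046     ]
 [0.3404866  0.09560781 0.046     ]]
```

View pics/w1.png

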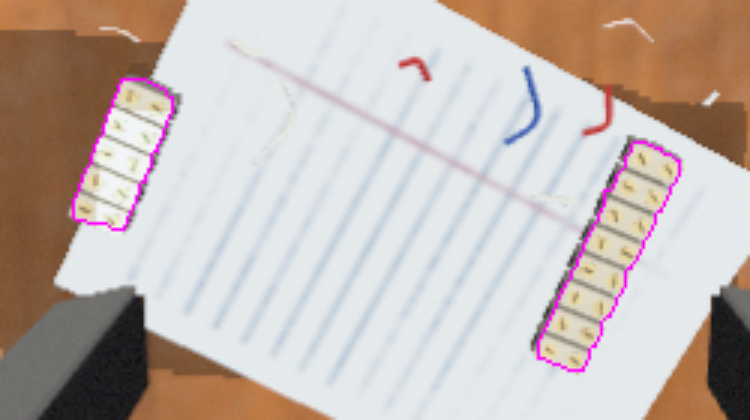

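The magenta outlines sit on both strips' top faces: long strip at (0.608,-0.044), short at (0.448,-0.009), both about 23–25° clockwise of +y. Now I'll pick up the long one.

Request:
apply_moves([
  [[-0.87, 1.15, 1.0, 1.0, 0.45], [-0.87, 1.15, 2.0, 2.0, 0.45], [-0.87, 1.15, 3.0, 2.3, 0.45], [-0.87, 1.15, 3.5, 2.3, 0.45], [-0.87, 1.15, 4.04, 2.3, 0.45], [-0.87, 1.15, 4.04, 2.3, 0.45], [-0.87, 1.15, 4.04, 2.3, 1.0], [-0.87, 1.15, 4.04, 2.3, 1.0], [-0.87, 1.15, 4.04, 2.3, 1.0], [-0.87, 1.15, 4.04, 2.3, 1.0]],
])

```text
time: 1.5
tool_pos: [0.6077, -0.0435, 0.2032]
ee_rot: [3.141, -0.0, 1.169]
wrist_force: [-0.4, -0.3, 1.2]
width: 0.0197
finger_force: 30.0
```

Request:
apply_moves([
  [[0, 0, -1.2, 0, 1.0], [0, 0, -2.4, 0, 1.0], [0.5, -1.0, -2.4, -1.0, 1.0], [1.0, -2.0, -2.4, -2.0, 1.0], [1.5, -3.0, -2.4, -2.3, 1.0], [2.0, -4.0, -2.4, -2.3, 1.0], [2.64, -5.2, -2.4, -2.3, 1.0], [2.64, -5.2, -2.4, -2.3, 1.0], [2.64, -5.2, -2.4, -2.3, 1.0]],
])

```text
time: 2.62
tool_pos: [0.4197, 0.1797, 0.3229]
ee_rot: [3.141, 0.001, 1.572]
wrist_force: [0.1, -0.1, -0.5]
width: 0.0194
finger_force: 30.0
```

```bash
python3 - <<'E'
from h import *
a=snap('wrist'); b=snap('scene')
cv2.imwrite('pics/w2.png',np.hstack([cv2.resize(a['image'],(400,300)),cv2.resize(b['image'][150:330,100:340],(400,300))])[:,:,::-1])
E
```

```text
(no output)
```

View pics/w2.png

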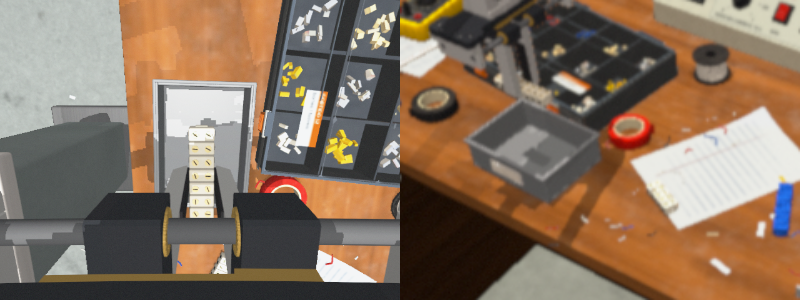

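The wrist view (left half) shows the strip held over the tray, whose far rim corners are at about (248,131) and (406,131) in full-size pixels. I'll check the tray centre from that rim.

```bash
python3 - <<'E'
from h import *
a=snap('wrist'); print(ray(a,[(246,131),(407,130),(254,250),(420,250)],.046))
E
```

```text
[[0.37010816 0.25354966 0.046     ]
 [0.47475789 0.25399999 0.046     ]
 [0.37163837 0.17304062 0.046     ]
 [0.48816649 0.17288139 0.046     ]]
```

Request:
apply_moves([
  [[0.05, 0.03, 1.0, 0, 1.0], [0.05, 0.03, 2.0, 0, 1.0], [0.05, 0.03, 2.25, 0, 1.0], [0.05, 0.03, 2.25, 0, 1.0], [0.05, 0.03, 2.25, 0, 0.6], [0.05, 0.03, 2.25, 0, 0.6], [0.05, 0.03, 1.2, 0, 0.6], [0.05, 0.03, 0, 0, 0.6], [0, 0.03, -1.2, 0, 0.6]],
])

```text
time: 3.9
tool_pos: [0.4208, 0.1796, 0.3858]
ee_rot: [3.139, -0.001, 1.571]
wrist_force: [1.3, -0.3, 0.3]
width: 0.0377
finger_force: 0.0
```

```bash
python3 - <<'E'
from h import *
s=snap('scene','scene1'); print(ray(s,[(341,323),(358,303),(432,349),(372,341),(400,321)],.02))
a=snap('wrist')
cv2.imwrite('pics/w3.png',np.hstack([cv2.resize(a['image'],(400,300)),cv2.resize(s['image'][200:300,130:260],(400,300))])[:,:,::-1])
E
```

```text
[[ 0.40181326 -0.2467096   0.02      ]
 [ 0.46414571 -0.24933752  0.02      ]
 [ 0.43557135 -0.42079228  0.02      ]
 [ 0.3943739  -0.31820365  0.02      ]
 [ 0.46549998 -0.34118395  0.02      ]]
```

View pics/w3.png

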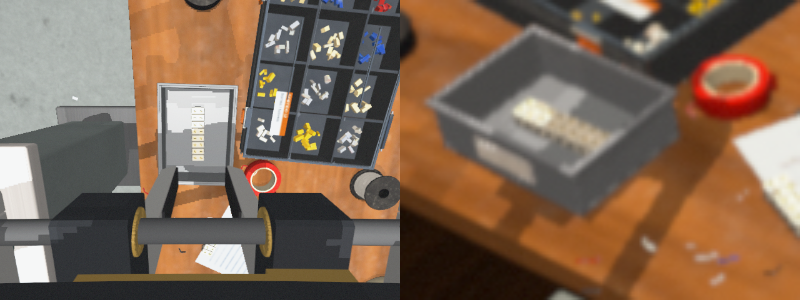

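The long strip lies in the tray with the fingers clear. Next I'll go to look at the tongs.

Request:
apply_moves([
  [[-1.2, 0.2, 0, 0, 0], [-2.4, 0.2, 0, 0, 0], [-3.6, 0.2, 0, 0, 0], [-4.8, 0.2, 0, 0, 0], [-6.0, 0.2, 0, 0, 0], [-7.2, 0.2, 0, 0, 0], [-8.4, 0.2, 0, 0, 0], [-9.6, 0.2, 0, 0, 0], [-10.6, 0.2, 0, 0, 0], [-11.2, 0.2, 0, 0, 0]],
])

```text
time: 5.25
tool_pos: [0.4307, -0.3828, 0.3826]
ee_rot: [3.141, 0.0, 1.569]
wrist_force: [1.5, -0.1, 0.1]
width: 0.094
finger_force: 0.0
```

Request:
apply_moves([
  [[0, 0, 0, 0, 0], [0, 0, 0, 0, 0]],
])

```text
time: 5.5
tool_pos: [0.4313, -0.3797, 0.3828]
ee_rot: [3.141, -0.001, 1.571]
wrist_force: [-0.4, -0.0, 0.3]
width: 0.094
finger_force: 0.0
```

```bash
python3 - <<'E'
from h import *
snap('wrist','w4')
E
```

```text
(no output)
```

View pics/w4.png

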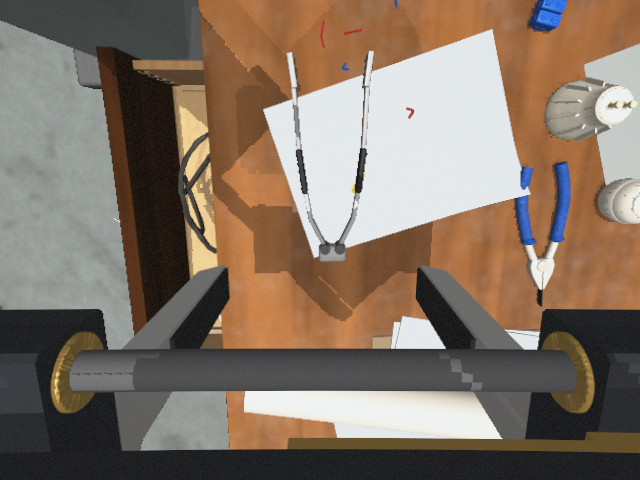

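The tongs lie clear: black grip plates at (302,170) and (360,170), jaw tips at (291,53) and (371,53), hinge at (332,253).

```bash
python3 - <<'E'
from h import *
s=snap('wrist'); g=s['image'].max(2)
C=[]
for x0,x1 in [(290,314),(346,372)]:
    m=(g[140:205,x0:x1]<60).astype(np.uint8)
    n,l,st,ce=cv2.connectedComponentsWithStats(m); k=1+np.argmax(st[1:,4])
    yx=np.argwhere(l==k); px=yx[:,::-1]+[x0,140]; P=ray(s,px,.02)
    r=cv2.minAreaRect((P[:,:2]*1000).astype(np.float32)); print(r, st[k]); C.append(P[:,:2].mean(0))
mid=(C[0]+C[1])/2; print('mid',mid)
t=ray(s,[(291.5,53),(371,53)],.018); h=ray(s,[(332,260)],.02); tm=t.mean(0)
print(t,h); d=(tm-h[0])[:2]; print('len',np.linalg.norm(d),'ccw from y',np.degrees(np.arctan2(-d[0],d[1])))
u=d/np.linalg.norm(d); print('grip from hinge',h[0][:2]+.088*u,'from tips',tm[:2]-.099*u)
print('perp dir',np.degrees(np.arctan2(*(C[1]-C[0])[::-1])))
E
```

```text
((413.4227600097656, -337.09814453125), (3.2363338470458984, 38.164241790771484), 3.6284377574920654) [10 10  7 44 62]
((464.0045166015625, -336.1355285644531), (38.21147918701172, 5.819812297821045), 84.34642791748047) [  9   9  11  44 206]
mid [ 0.43853361 -0.33764538]
[[ 0.40471043 -0.23969818  0.018     ]
 [ 0.47089511 -0.23967095  0.018     ]] [[ 0.43972698 -0.41956017  0.02      ]]
len 0.17988589513812164 ccw from y 0.6128942779441077
grip from hinge [ 0.43878566 -0.3315652 ] from tips [ 0.43886175 -0.3386789 ]
perp dir -1.3879451741539097
```

Request:
apply_moves([
  [[0.85, 0.14, 0.8, 0, 0], [0.85, 0.14, 1.8, 0, 0], [0.85, 0.14, 2.8, 0, 0], [0.85, 0.14, 3.3, 0, 0], [0.85, 0.14, 3.6, 0, 0], [0.85, 0.14, 3.6, 0, 0], [0.85, 0.14, 3.6, 0, 0.47], [0.85, 0.14, 3.6, 0, 0.47], [0.85, 0.14, 3.6, 0, 0.47], [0.85, 0.14, 3.6, 0, 0.47]],
])

```text
time: 6.85
tool_pos: [0.4384, -0.3381, 0.2033]
ee_rot: [3.141, 0.001, 1.571]
wrist_force: [0.6, -0.6, 1.9]
width: 0.0573
finger_force: 5.2
```

Request:
apply_moves([
  [[0, 0, 0, 0, 0.47], [0, 0, 0, 0, 0.47]],
])

```text
time: 7.1
tool_pos: [0.4385, -0.3381, 0.2033]
ee_rot: [3.14, 0.001, 1.571]
wrist_force: [-0.4, 0.6, 2.4]
width: 0.0503
finger_force: 7.0
```

Request:
apply_moves([
  [[0, 0, -0.4, 0, 0.47], [0, 0, -0.9, 0, 0.47], [0, 0, -1.4, 0, 0.47], [0, 0, -1.4, 0, 0.47], [0, 0, -1.4, 0, 0.47]],
])

```text
time: 7.72
tool_pos: [0.4379, -0.3376, 0.2712]
ee_rot: [-3.14, -0.002, 1.571]
wrist_force: [0.2, -0.2, -1.2]
width: 0.0497
finger_force: 6.2
```

```bash
python3 - <<'E'
from h import *
a=snap('wrist','w5'); b=snap('side')
cv2.imwrite('pics/w5.png',np.hstack([cv2.resize(a['image'],(400,300)),cv2.resize(b['image'],(400,300))])[:,:,::-1])
E
```

```text
(no output)
```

View pics/w5.png

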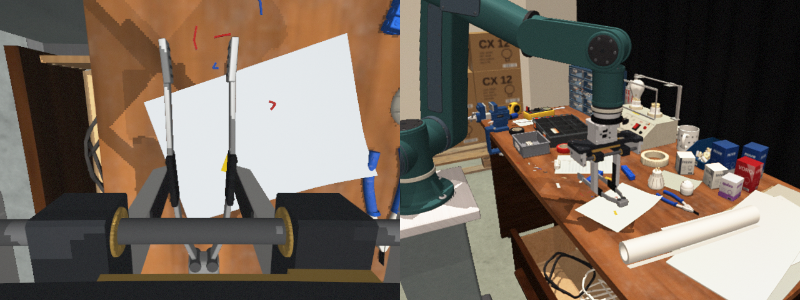

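The tongs are held off the desk, with jaw tips at about (261,61) and (371,61) in full-size wrist pixels. I'll measure their position relative to the TCP from that.

```bash
python3 - <<'E'
from h import *
s=snap('wrist'); o=telemetry.get_obs(); p=np.array(o['tool_pos']); print(p,o['ee_rot'])
for z in (.082,.088,.094):
    t=ray(s,[(261,61),(371,61)],z); print(z,(t-p).round(4).tolist(), (t.mean(0)-p)[:2].round(4))
cv2.imwrite('pics/w6.png',cv2.resize(s['image'][40:320,230:410],(514,800) and None,fx=2.1,fy=2.1)[:,:,::-1])
E
```

```text
[ 0.43788376 -0.33761224  0.27088668] [-3.13932432e+00 -2.18014149e-03  1.57075311e+00]
0.082 [[-0.0266, 0.1006, -0.1889], [0.0184, 0.1005, -0.1889]] [-0.0041  0.1005]
0.088 [[-0.0257, 0.0994, -0.1829], [0.0177, 0.0994, -0.1829]] [-0.004   0.0994]
0.094 [[-0.0248, 0.0983, -0.1769], [0.017, 0.0982, -0.1769]] [-0.0039  0.0982]
```

View pics/w6.png

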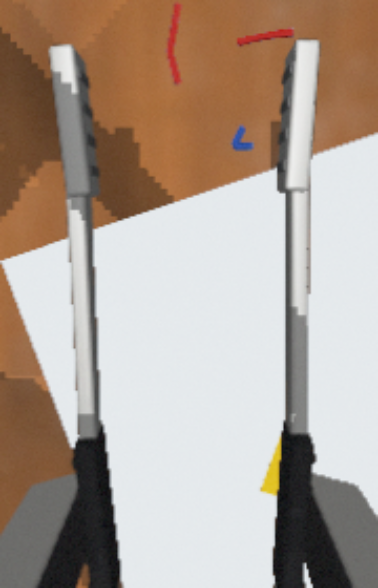

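Zoomed, the jaw tips' tops are at about (259,62) and (376,60), so the tongs are level and about 1.5° ccw of the tool. Next I'll go above the short strip.

Request:
apply_moves([
  [[0.5, 0, 0, 0.2, 0.47], [1.1, -0.1, 0, 0.6, 0.47], [1.7, -0.2, 0, 1.0, 0.47], [2.3, -0.3, 0, 1.4, 0.47], [2.9, -0.4, 0, 1.8, 0.47], [3.5, -0.5, 0, 2.2, 0.47], [4.1, -0.5, 0, 2.6, 0.47], [4.7, -0.5, 0, 2.6, 0.47], [5.0, -0.5, 0, 2.6, 0.47], [5.03, -0.5, 0, 2.6, 0.47]],
])

```text
time: 9.12
tool_pos: [0.4132, -0.0859, 0.2723]
ee_rot: [-3.141, 0.001, 1.119]
wrist_force: [0.9, -0.2, -1.4]
width: 0.0498
finger_force: 6.2
```

Request:
apply_moves([
  [[0, 0, 0, 0, 0.47], [0, 0, 0, 0, 0.47]],
])

```text
time: 9.38
tool_pos: [0.4134, -0.0871, 0.2726]
ee_rot: [3.141, 0.0, 1.116]
wrist_force: [0.7, 0.2, -0.6]
width: 0.0501
finger_force: 6.2
```

```bash
python3 - <<'E'
from h import *
s=snap('wrist','w7'); o=telemetry.get_obs(); p=np.array(o['tool_pos'])
P=[[.4476,-.0085,.016]]; print('strip centre predicted px',proj(s,P))
E
```

```text
strip centre predicted px [[316.98318151 110.20242981]]
```

View pics/w7.png

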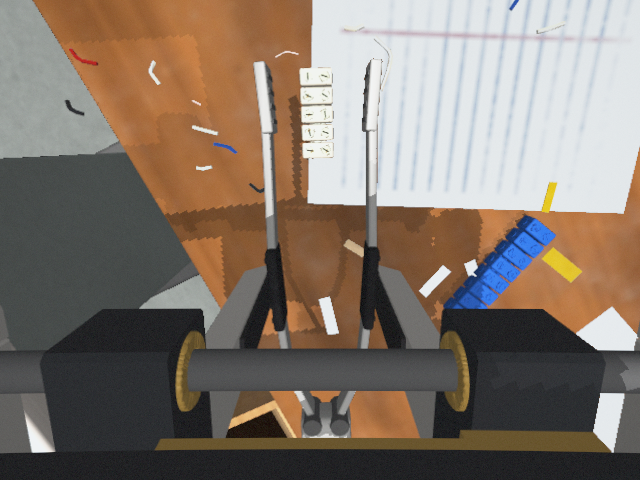

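The short strip (centre 317,112) sits midway between the open jaws (about 267 and 371) and parallel to them. I'll lower and close.

Request:
apply_moves([
  [[0, 0, 0.4, 0, 0.47], [0, 0, 0.8, 0, 0.47], [0, 0, 1.1, 0, 0.47], [0, 0, 1.36, 0, 0.47], [0, 0, 1.36, 0, 0.47], [0, 0, 1.36, 0, 0.6], [0, 0, 1.36, 0, 0.75], [0, 0, 1.36, 0, 1.0], [0, 0, 1.36, 0, 1.0], [0, 0, 1.36, 0, 1.0]],
])

```text
time: 10.68
tool_pos: [0.4134, -0.0865, 0.205]
ee_rot: [3.141, -0.0, 1.117]
wrist_force: [-0.8, -0.7, 0.4]
width: 0.0394
finger_force: 29.9
```

Request:
apply_moves([
  [[0, 0, 0, 0, 1.0], [0, 0, 0, 0, 1.0], [0, 0, 0, 0, 1.0], [0, 0, 0, 0, 1.0]],
])

```text
time: 11.18
tool_pos: [0.4134, -0.0865, 0.2049]
ee_rot: [3.141, -0.0, 1.117]
wrist_force: [0.8, -0.5, 0.7]
width: 0.0395
finger_force: 29.9
```

Width is 39.5 mm at 30 N, so the jaws have closed on the 20 mm strip. Next comes a gentle lift.

Request:
apply_moves([
  [[0, 0, -0.3, 0, 1.0], [0, 0, -0.8, 0, 1.0], [0, 0, -1.4, 0, 1.0], [0, 0, -2.0, 0, 1.0], [0, 0, -2.6, 0, 1.0], [0, 0, -3.0, 0, 1.0], [0, 0, -3.2, 0, 1.0], [0, 0, -3.2, 0, 1.0], [0, 0, -3.2, 0, 1.0], [0, 0, -3.2, 0, 1.0]],
])

```text
time: 12.42
tool_pos: [0.413, -0.0863, 0.3636]
ee_rot: [-3.139, 0.0, 1.117]
wrist_force: [-0.9, -0.5, -0.8]
width: 0.0393
finger_force: 29.9
```

Request:
apply_moves([
  [[0, 0, 0, 0, 1.0], [0, 0, 0, 0, 1.0], [0, 0, 0, 0, 1.0], [0, 0, 0, 0, 1.0]],
])

```text
time: 12.92
tool_pos: [0.4133, -0.0864, 0.3647]
ee_rot: [3.141, -0.0, 1.117]
wrist_force: [0.2, 0.1, -1.1]
width: 0.0394
finger_force: 29.9
```

```bash
python3 - <<'E'
from h import *
a=snap('wrist'); b=snap('side')
cv2.imwrite('pics/w8.png',np.hstack([cv2.resize(a['image'],(400,300)),cv2.resize(b['image'][140:340,180:447],(400,300))])[:,:,::-1])
E
```

```text
(no output)
```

View pics/w8.png

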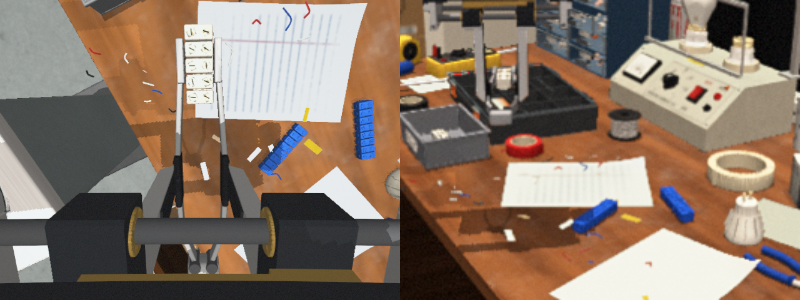

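The wrist view shows the short strip (198,62) level in the closed jaws, about 16 cm up. The side view shows the bystanders in place and the long strip in the tray. I'll hand in.

```bash
python3 -c "
from bench import ticket
print(ticket.close_job())"
```

```text
the job is handed in; nothing more can be done
None
```

The job is handed in: the long strip lies in the reject tray, and the short strip is held level in the closed tongs about 16 cm above the desk; the gripper never went near it, no bystander looked disturbed in the last pictures, and no verdict came back at hand-in.

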